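# Draw out the yellow-tagged specimen tray with the pull hook

### The arm

A 7-joint arm with a two-finger parallel gripper is mounted at the origin on the work surface. World frame = base frame: x ahead of the robot, y to its left, z up, the work surface at z = 0. Lengths are in m, angles in rad, forces in N, time in s.
With the tool pointing down it reaches from about 0.4 to 0.85 m from the base axis. Payload 4.5 kg.
Tool frame: the origin (TCP) lies midway between the tips of the shut fingers; the grasp point (between the pads) lies 19 mm behind it; z points along the fingers, y is the direction in which the jaws open and shut (so a half turn about z gives the same grasp; the last joint's range is limited). The gripper opens to 88 mm and grips with 3 to 60 N. Pads are 18 mm wide; open, the fingers measure 123 mm over their backs; the gripper's body (75 mm by 187 mm) begins 45 mm behind the grasp point.
Start: joints at [-1.129, 0.689, -0.195, 1.565, 0.157, 0.902, -0.215], TCP at [0.248, 0.574, 0.239] pointing down, gripper open.
Joint ranges: [-3.01, 3.01], [-0.46, 2.08], [-1.47, 1.51], [0.13, 2.56], [-1, 4.14], [0.04, 2.09], [-2.66, 2.66]. Speed limits (rad/s): [2.57, 2.57, 3.14, 3.14, 3.14, 3.14, 3.14].

### API

Orientations are given as a unit quaternion [x, y, z, w].
In Python, from plant import r gives the robot as it stands. The module is installed in compiled form; this text tells all that it offers.
- The arm moves only by the tool carry_out, never from a script. Its argument "commands" is a list of rows, each a list of 6 numbers: the shift along the tool's x, y, z in m, then the turn, a rotation vector about the tool's x, y, z in degrees. In form: [[dx, dy, dz, wx, wy, wz], ...]. A call has 1 to 12 rows; each row is the pose to reach, as a shift and turn from the pose commanded when the call began, along the tool's axes at that moment; what a row does not reach only later rows make up. A row lasts 1/10 s, in which the tool goes at most 50 mm and 8.59 degrees, less where a joint would pass 70% of its speed; a pose out of reach is approached as far as the arm can. A call with a gripper value outside its range is refused whole. "fingers" is the closure in counts, from 0 (fully open) to 255 (shut), set as the call begins (left out, the last holds). The fingers move at their own pace and stop on an object; "grip_force" is the grip in N (left out, the last holds). Time passes only in rows, so rows that repeat a pose let the fingers close. It gives the time, the measured TCP pose, the force and the opening at its end, in the units of the state.
- r.get_state(): the state, without advancing time (a new reading comes with each control period).
- r.snapshot(name): name is "side" or "top" or "wrist"; returns a dict with "img" (384x512x3 uint8, blue, green, red), "intrinsics" (3x3 intrinsics, pixels), "extrinsics" (4x4, takes a point from camera to world coordinates); the wrist camera has in their place "tool_from_camera" (4x4, takes a point from camera to tool coordinates, whose origin is the TCP and whose axes are the flange's). Camera axes: x right, y down, z forward; pixel columns grow to the right and rows downward; lengths in m; the calibration is good to about 2 mm. A picture is of the moment at which its call begins: read the wrist's pose just before it. There is no depth.
- r.finish_job(): hands the job in, once; it reports no verdict.
Trained networks look in a picture, given as the dict that the camera call returned (one of the last four; its "shot" number tells which), for a name from the list of things; names that differ only in an ending like _2 or _b are one class to them, and where a whole thing is asked for, a point or a joint stands for the part that bears it (a point fixed in the world has none). Each returns a list of dicts, best first, with "p" (0 to 1); they miss things now and then, are a little off and sometimes report something else, mostly with a low value. They report only what shows in the picture. A call takes as long as a camera call. They do not tell look-alikes from the thing itself.
- r.spot_in(picture, label): "xyz" ([x, y, z] in m, in world coordinates, good to about 4 mm: the middle of the surface that is visible of it).
- r.spot_point(picture, label): "xyz" ([x, y, z] in m, in world coordinates, good to about 4 mm: a listed point, or the origin of a listed thing).
The state is a dict: "clock": time; "q": joint angles; "qd": joint speeds; "joint_torque": joint torques, N m; "tool_pos": TCP position; "eef_rot": TCP orientation; "contact_force": force on the tool from outside, world axes, zero at the start; "moment": the same for the moment, N m; "opening": opening from 0.0 (shut) to 1.0 (fully open).
Only numpy, scipy, OpenCV 4.12 (cv2) and the standard library are available. Lean on these libraries where they do the work, as an engineer would, in place of code of your own. Each camera call takes 0.05 s, during which the arm holds its last target.

### The job

Take the pull hook from its rest, pass its bent tip through the finger hole of the yellow-tagged specimen tray and lower it so that it catches behind the tray front, and with it draw that tray gently out until you feel it come up against its travel stop. Then unhook, leave the tray out at its stop with the ammonite lying undisturbed in it, and lay the hook back on its rest the way it lay. Pull only with the hook, do not force the tray, and leave everything else alone.

Things in the scene. Friction and masses are not known exactly. Their poses are not given: they have to be found in the camera images.
- hook_grip (a point): Pull hook, 90 g: wooden handle 100 mm long, 16 mm wide, 22 mm tall, flat sides; from the middle of its front end a 6 mm round steel shank runs 75 mm straight on, then a tip bends 90 degrees down. This point is the handle's centre (the place to grip); x along the handle towards the tip, z up. It starts lying in its rest, handle's underside 30 mm above the bench.
- hook_bend (a point): The bend of the pull hook, on the shank's centre line, 125 mm ahead (+x) of hook_grip and level with it. From here the 6 mm bent tip runs straight down; its end is 13 mm below this point. The shank's top is 3 mm above this point and its underside 3 mm below it.
- rest_cradle (a point): Fixed black tool rest (base 120 x 60 x 8 mm), two U-shaped saddles 8 mm thick, 37 mm ahead of and behind this point along x, 24 mm wide inside, seats 30 mm and prongs 42 mm above the bench, 66 mm between them for the fingers. This point, 41 mm above the bench, is where hook_grip lies when the hook is in the rest (within 4 mm at the start); x points the way the tip points.
- tray_yellow_hole (a point): Centre of the round finger hole, 26 mm across, on the outer face of the yellow-tagged tray's front; about 100 mm above the bench. Axes: x into the cabinet (the tray is pulled along -x), y left as the robot sees it, z up. The wooden front is 6 mm thick, 100 mm wide, 60 mm tall; behind it the tray is free for 28 mm below the hole's centre and 30 mm deep along x.
- ammonite_center (a point): Centre (half-way up) of a loose brown ammonite, 54 mm across and 22 mm tall, lying flat on the floor of the yellow-tagged tray, about 75 mm behind the front's outer face.
- cabinet: Fixed grey cabinet 230 mm deep, 336 mm wide, 136 mm tall; origin under its middle, x from front to back. Three bays 110 mm apart, trays flush when home. Each bay's stop is a screw clamped anywhere along a slot in the top, head yellow over the yellow-tagged tray, else white; its 8 mm pin (stop_yellow_c0) meets the tray's rear wall when 198 mm behind the tray front's outer face.
- nodule_center (a point): Centre of a loose grey-green fossil nodule, 68 mm across and 28 mm tall, lying on the bench.
- jar_center (a point): Centre of a loose amber glass jar with a black lid, 52 mm across and 75 mm tall, standing on the bench.
- specimen_center (a point): Centre of a loose pale rock specimen, 80 mm across and 47 mm tall, standing on the bench.
- tray_yellow_front (a point): Loose wooden tray with a yellow sloping label beside its hole: 210 x 100 mm, 0.22 to 0.45 kg, 2 mm play in its bay, drag 1 to 6 N. This point: middle of its front's top edge, outer face, 26 mm above the hole's centre, same axes. Starts home or up to 8 mm out. 50 to 95 mm farther out it meets a hard travel stop, not measured: feel the sharp rise of the pull, at 15 mm/s or less. Over 25 N harms it.
- tray_white1_hole (a point): A white-labelled tray's finger hole centre, on the outer face of its front; otherwise like the yellow-tagged tray. It stays in.
- tray_white2_hole (a point): The other white-labelled tray's finger hole centre, on the outer face of its front; otherwise like the yellow-tagged tray. It stays in.
Things that resemble listed ones, but are neither listed nor needed, are in the scene too. Leave any purple look-alike of the part that bears tray_yellow_hole alone.

How it is judged:
By the outcome, as a careful person would: the job done as asked, in the order asked, and still so for the second after the job is handed in, with the robot touching nothing.
It also fails if it takes over 69 s, if anything falls off the work surface, if the arm or the gripper's body presses on something with over 40 N, if the wrist force passes 120 N, or if a joint passes its speed limit or range.

## Working session

There is one attempt and no reset: what is moved stays moved. The work goes in short steps, Python scripts to look and compute and a tool call to move; the robot and the scene stay as the last step left them, time stands still between calls to the robot, and variables do not carry over. Pictures are saved under pics/ and viewed, and the job is handed in when it is done.

Besides the shell and the picture viewer there is one more tool, called after "Call:" as a command line: name --pt "numbers of a row" for each row, then --argument value for the rest. carry_out: Moves the arm, as the interface text tells. Its arguments: {"type":"object","properties":{"commands":{"type":"array","items":{"type":"array","items":{"type":"number"}}},"fingers":{"type":"number"},"grip_force":{"type":"number"}},"required":["commands"]}

```bash
mkdir -p pics
cat > h.py <<'E'
import numpy as np, cv2
from plant import r
from scipy.spatial.transform import Rotation as R
def st(): 
    s=r.get_state(); print('t',round(s['clock'],2),'pos',np.round(s['tool_pos'],4),'q',np.round(s['eef_rot'],4),'F',np.round(s['contact_force'],2),'op',round(s['opening'],3)); return s
def save(p,n): cv2.imwrite('pics/'+n+'.png',p['img'])
E
python3 - <<'E'
from h import *
s=st(); print(R.from_quat(s['eef_rot']).as_matrix().round(3))
for n in ['side','top']:
    p=r.snapshot(n); save(p,n+'0'); print(n,p['extrinsics'].round(3).tolist(),p['intrinsics'].round(1).tolist())
    for l in ['hook_grip','hook_bend','rest_cradle','tray_yellow_hole','tray_yellow_front','ammonite_center','cabinet','nodule_center','jar_center','specimen_center','tray_white1_hole','stop_yellow_c0']:
        try: print(l,[(round(d['p'],2),np.round(d['xyz'],3).tolist()) for d in r.spot_point(p,l)][:4])
        except Exception as e: print(l,e)
st()
E
```

```text
t 0.0 pos [0.2477 0.5732 0.2379] q [ 2.024e-01  9.793e-01 -9.000e-04 -1.000e-04] F [-0.78  0.9  -0.27] op 1.0
[[-0.918  0.397 -0.001]
 [ 0.397  0.918 -0.002]
 [-0.    -0.002 -1.   ]]
side [[0.924, -0.244, 0.294, 0.316], [-0.382, -0.563, 0.733, -0.739], [-0.014, -0.79, -0.613, 0.743], [0.0, 0.0, 0.0, 1.0]] [[406.3, 0.0, 258.8], [0.0, 406.3, 191.2], [0.0, 0.0, 1.0]]
hook_grip [(0.87, [0.436, -0.265, 0.039])]
hook_bend [(0.64, [0.56, -0.271, 0.041])]
rest_cradle [(0.73, [0.437, -0.26, 0.043])]
tray_yellow_hole [(0.88, [0.733, -0.414, 0.033]), (0.51, [0.677, 0.035, 0.102])]
tray_yellow_front [(0.78, [0.735, -0.411, 0.061])]
ammonite_center [(0.73, [0.676, 0.036, 0.099])]
cabinet [(0.26, [0.684, 0.151, 0.096])]
nodule_center [(0.73, [0.587, 0.232, 0.011]), (0.26, [0.418, 0.253, 0.039])]
jar_center [(0.7, [0.421, 0.253, 0.041])]
specimen_center [(0.63, [0.544, 0.419, 0.026])]
tray_white1_hole [(0.6, [0.675, -0.07, 0.1])]
stop_yellow_c0 it knows: ammonite_center, cabinet, hook_bend, hook_grip, jar_center, nodule_center, rest_cradle, specimen_center, tray_white1_hole, tray_white2_hole, tray_
[... 442 characters left out ...]
.413, 0.037]), (0.41, [0.547, 0.422, 0.021])]
tray_yellow_front [(0.91, [0.737, -0.41, 0.066]), (0.56, [0.679, 0.042, 0.125])]
ammonite_center []
cabinet [(0.61, [0.797, 0.036, -0.002])]
nodule_center [(0.64, [0.585, 0.232, 0.016])]
jar_center [(0.74, [0.42, 0.254, 0.031])]
specimen_center []
tray_white1_hole [(0.77, [0.675, -0.071, 0.1]), (0.56, [0.684, 0.152, 0.1]), (0.51, [0.682, 0.04, 0.1])]
stop_yellow_c0 it knows: ammonite_center, cabinet, hook_bend, hook_grip, jar_center, nodule_center, rest_cradle, specimen_center, tray_white1_hole, tray_white2_hole, tray_yellow_front, tray_yellow_hole
t 1.2 pos [0.2478 0.5738 0.2387] q [ 0.2025  0.9793  0.     -0.    ] F [ 0.34 -0.32  0.26] op 0.997
```

View pics/side0.png

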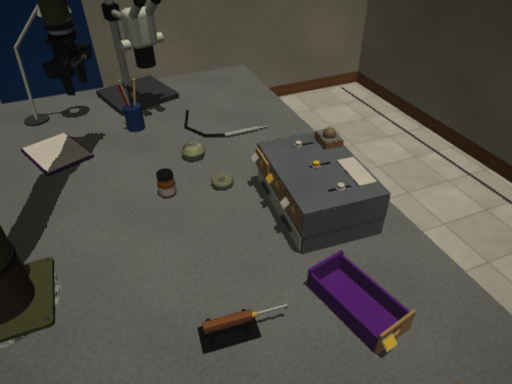

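View pics/top0.png

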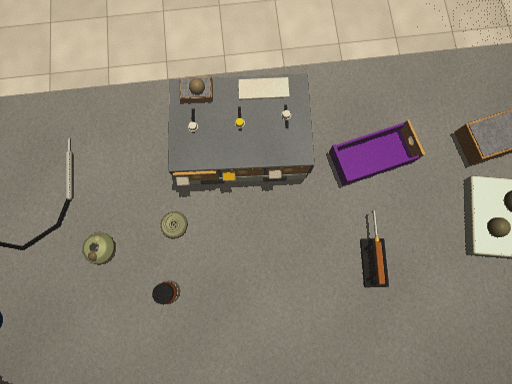

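The side view shows the hook in its black rest at (228,322), bend end at (287,307). There are two yellow-tagged trays: one in the cabinet's middle bay (tag at side (269,178), top (228,176)), and the loose purple look-alike at side (360,300), top (378,152). The middle-bay one fits because it sits in a bay with the yellow stop head above it at (316,163). I'll confirm in a crop.

Run:
```python
import cv2,numpy as np
a=cv2.imread('pics/side0.png')[120:250,230:400]; b=cv2.imread('pics/top0.png')
a=cv2.resize(a,None,fx=3.5,fy=3.5,interpolation=cv2.INTER_CUBIC); cv2.imwrite('pics/c1.png',a)
cv2.imwrite('pics/c2.png',cv2.resize(b[70:195,160:320],None,fx=4.5,fy=4.5,interpolation=cv2.INTER_CUBIC))
cv2.imwrite('pics/c3.png',cv2.resize(b[195:300,330:420],None,fx=5.5,fy=5.5,interpolation=cv2.INTER_CUBIC))
```

```text
(no output)
```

View pics/c1.png

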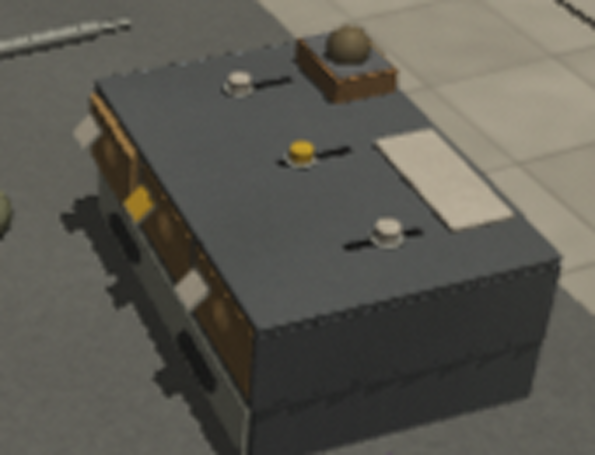

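View pics/c2.png

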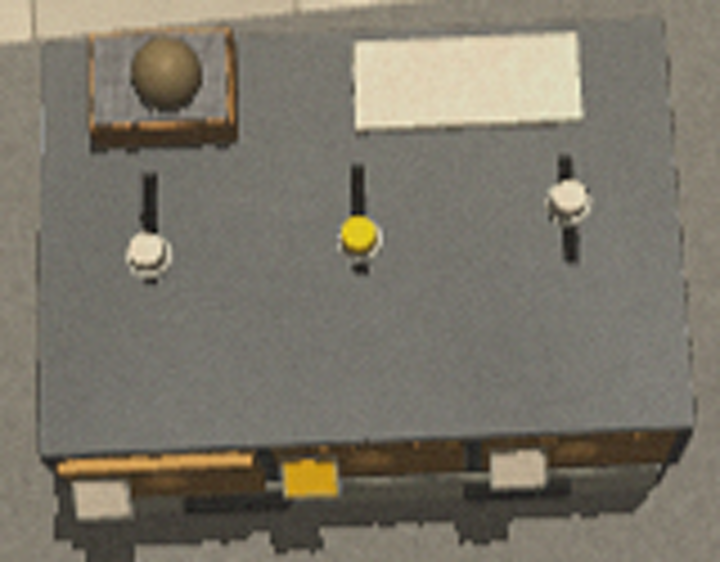

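View pics/c3.png

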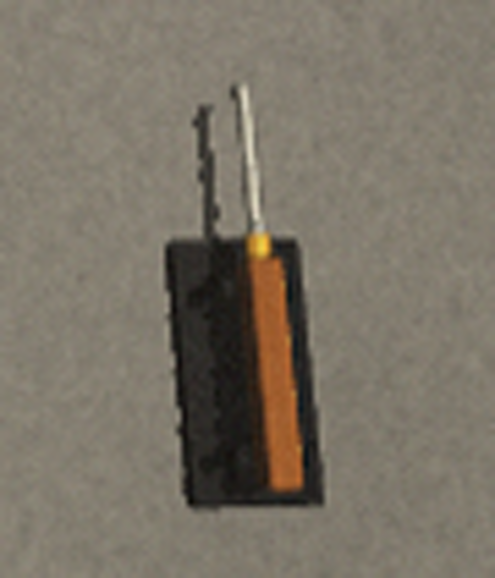

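```bash
cat >> h.py <<'E'
K={'top':np.array([[361.1,0,259.4],[0,361.1,188.9],[0,0,1]])}
def hit(p,uv,z):
    E=np.array(p['extrinsics']);d=E[:3,:3]@np.linalg.inv(p['intrinsics'])@np.array([uv[0],uv[1],1.]);o=E[:3,3]
    return o+d*(z-o[2])/d[2]
def plane_hit(p,uv,n,c):
    E=np.array(p['extrinsics']);d=E[:3,:3]@np.linalg.inv(p['intrinsics'])@np.array([uv[0],uv[1],1.]);o=E[:3,3]
    return o+d*(c-n@o)/(n@d)
def rowto(pos,rotmat,s=None):
    s=s or r.get_state(); A=R.from_quat(s['eef_rot']); 
    d=A.inv().apply(np.array(pos)-s['tool_pos']); w=(A.inv()*R.from_matrix(rotmat)).as_rotvec(degrees=True); return d.round(4),w.round(2)
E
python3 - <<'E'
from h import *
p=r.snapshot('top'); q=r.snapshot('side')
C=dict(FL=(168.9,172.2),FR=(313.8,165.1),RL=(168.9,78.4),RR=(308.2,74.4))
W={k:hit(p,v,.136) for k,v in C.items()}
for k in W: print(k,W[k].round(4))
f=W['FL']-W['FR']; print('width',np.linalg.norm(f),'yaw',np.degrees(np.arctan2(-f[0],f[1])))
for a,b in(('FL','RL'),('FR','RR')):
    d=W[b]-W[a]; print('depth',np.linalg.norm(d),np.degrees(np.arctan2(d[1],d[0])))
# side crop corners
for n,v in dict(FL=(94,86),FR=(257,331),RR=(557,260)).items(): 
    print('side',n,hit(q,(v[0]/3.5+230,v[1]/3.5+120),.136).round(4))
for z in(.14,.146): print('screw top',hit(p,(239.8,122.4),z).round(4),'side',hit(q,(301/3.5+230,152/3.5+120),z).round(4))
for n,uv,z in(('bend',(373.3,211),.044),('hf',(377.6,241.9),.052),('hr',(381.8,284.1),.052)): print(n,hit(p,uv,z).round(4))
for uv in((360.4,238.8),(384.5,238.6),(364,286.8),(388.5,285.9)): print('base',hit(p,uv,.008).round(4))
E
```

```text
FL [0.6889 0.2053 0.136 ]
FR [ 0.6682 -0.1259  0.136 ]
RL [0.9234 0.1914 0.136 ]
RR [ 0.8953 -0.1449  0.136 ]
width 0.33182089468981457 yaw -3.5767342771641655
depth 0.23487939317366072 -3.385882574024558
depth 0.22782834370261226 -4.7717377301965405
side FL [0.6849 0.1886 0.136 ]
side FR [ 0.6668 -0.1342  0.136 ]
side RR [ 0.8888 -0.1497  0.136 ]
screw top [0.7894 0.032  0.14  ] side [0.7895 0.0313 0.14  ]
screw top [0.7869 0.0319 0.146 ] side [0.7848 0.0236 0.146 ]
bend [ 0.5589 -0.2723  0.044 ]
hf [ 0.4824 -0.2667  0.052 ]
hr [ 0.384  -0.2589  0.052 ]
base [ 0.4963 -0.2389  0.008 ]
base [ 0.4899 -0.2998  0.008 ]
base [ 0.3788 -0.2278  0.008 ]
base [ 0.3742 -0.2883  0.008 ]
```

```bash
cat >> h.py <<'E'
def down(yawdeg): # hook points along yaw; tool x is opposite
    c,s_=np.cos(np.radians(yawdeg)),np.sin(np.radians(yawdeg)); x=np.array([-c,-s_,0]);z=np.array([0,0,-1.]);return np.column_stack([x,np.cross(z,x),z])
E
python3 - <<'E'
from h import *
s=st()
for P in([.40,.35,.24],[.50,.10,.24],[.50,-.1,.22],[.435,-.264,.13]): print(P,*rowto(P,down(-4.5),s))
E
```

```text
t 1.3 pos [0.2478 0.5738 0.2387] q [ 0.2025  0.9793  0.     -0.    ] F [-0.24 -0.3   0.28] op 1.004
[0.4, 0.35, 0.24] [-0.2284 -0.1451 -0.0013] [  0.    -0.   -18.86]
[0.5, 0.1, 0.24] [-0.4194 -0.3349 -0.0013] [  0.    -0.   -18.86]
[0.5, -0.1, 0.22] [-0.4987 -0.5185  0.0187] [  0.    -0.   -18.86]
[0.435, -0.264, 0.13] [-0.5041 -0.6949  0.1087] [  0.    -0.   -18.86]
```

Call:
carry_out --pt "-0.038 -0.024 0 0 0 -3" --pt "-0.076 -0.048 0 0 0 -6" --pt "-0.114 -0.073 0 0 0 -9" --pt "-0.152 -0.097 0 0 0 -12" --pt "-0.19 -0.121 0 0 0 -15" --pt "-0.228 -0.145 0 0 0 -18.9" --pt "-0.26 -0.177 0 0 0 -18.9" --pt "-0.292 -0.208 0 0 0 -18.9" --pt "-0.324 -0.24 0 0 0 -18.9" --pt "-0.356 -0.272 0 0 0 -18.9" --pt "-0.388 -0.303 0 0 0 -18.9" --pt "-0.419 -0.335 0 0 0 -18.9" --fingers 100

```text
clock: 2.5
tool_pos: [0.5005, 0.0984, 0.2389]
eef_rot: [0.039, 0.999, 0.0, 0.0]
contact_force: [1.2, -0.4, -0.4]
opening: 0.606
```

Run:
```python
from h import *
s=st()
for P in([.50,-.1,.22],[.435,-.264,.13]): print(P,*rowto(P,down(-4.5),s))
```

```text
t 2.5 pos [0.5005 0.0984 0.2389] q [3.900e-02 9.992e-01 2.000e-04 4.000e-04] F [ 1.2  -0.42 -0.41] op 0.606
[0.5, -0.1, 0.22] [-0.015  -0.1978  0.0189] [0.02 0.05 0.03]
[0.435, -0.264, 0.13] [ 0.0371 -0.3664  0.1088] [0.02 0.05 0.03]
```

Call:
carry_out --pt "-0.003 -0.045 0.004 0 0 0" --pt "-0.006 -0.09 0.008 0 0 0" --pt "-0.01 -0.135 0.012 0 0 0" --pt "-0.01 -0.18 0.018 0 0 0" --pt "0 -0.222 0.03 0 0 0" --pt "0.009 -0.262 0.045 0 0 0" --pt "0.018 -0.3 0.062 0 0 0" --pt "0.027 -0.335 0.085 0 0 0" --pt "0.037 -0.366 0.109 0 0 0" --pt "0.037 -0.366 0.109 0 0 0"

```text
clock: 3.5
tool_pos: [0.4297, -0.2667, 0.1271]
eef_rot: [0.043, 0.999, -0.001, -0.003]
contact_force: [-0.5, -0.3, 0.8]
opening: 0.605
```

Run:
```python
from h import *
s=st(); p=r.snapshot('wrist'); save(p,'w1')
print(p['tool_from_camera'].round(3).tolist(),p['intrinsics'].round(1).tolist())
for l in ['hook_grip','hook_bend','rest_cradle']: print(l,[(round(d['p'],2),np.round(d['xyz'],4).tolist()) for d in r.spot_point(p,l)][:3])
```

```text
t 3.5 pos [ 0.4297 -0.2667  0.1271] q [ 4.320e-02  9.991e-01 -7.000e-04 -3.400e-03] F [-0.55 -0.34  0.81] op 0.605
[[-0.001, -0.946, -0.325, 0.085], [1.0, -0.001, -0.002, -0.001], [0.001, -0.325, 0.946, -0.146], [0.0, 0.0, 0.0, 1.0]] [[317.8, 0.0, 254.2], [0.0, 317.8, 194.4], [0.0, 0.0, 1.0]]
hook_grip [(0.8, [0.4327, -0.2649, 0.0394])]
hook_bend []
rest_cradle [(0.6, [0.4338, -0.265, 0.0439])]
```

View pics/w1.png

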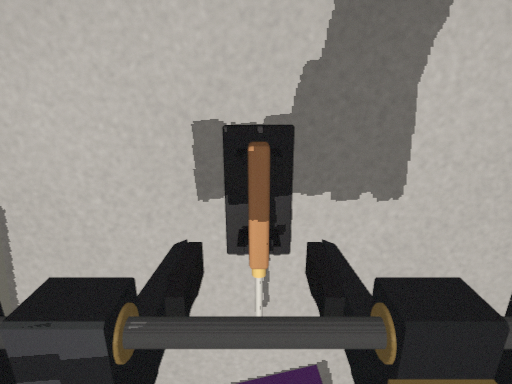

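Run:
```python
from h import *
s=st()
for P in([.433,-.2645,.022],): print(P,*rowto(P,down(-4.6),s))
```

```text
t 3.7 pos [ 0.4356 -0.2608  0.1303] q [3.810e-02 9.993e-01 3.000e-04 1.000e-03] F [-0.15 -0.01  0.87] op 0.606
[0.433, -0.2645, 0.022] [ 0.0025 -0.004   0.1083] [0.04 0.11 0.24]
```

Call:
carry_out --pt "0.0025 -0.0035 0.02 0 0 0" --pt "0.0025 -0.0035 0.045 0 0 0" --pt "0.0025 -0.0035 0.065 0 0 0" --pt "0.0025 -0.0035 0.08 0 0 0" --pt "0.0025 -0.0035 0.092 0 0 0" --pt "0.0025 -0.0035 0.1 0 0 0" --pt "0.0025 -0.0035 0.107 0 0 0" --pt "0.0025 -0.0035 0.108 0 0 0" --pt "0.0025 -0.0035 0.108 0 0 0" --pt "0.0025 -0.0035 0.108 0 0 0"

```text
clock: 4.7
tool_pos: [0.4318, -0.2654, 0.0221]
eef_rot: [0.039, 0.999, -0.0, 0.0]
contact_force: [0.5, 0.1, -0.6]
opening: 0.606
```

Run:
```python
from h import *
s=st(); p=r.snapshot('wrist'); save(p,'w2');p=r.snapshot('side'); cv2.imwrite('pics/s2.png',cv2.resize(p['img'][270:360,170:310],None,fx=5,fy=5))
s=st()
```

```text
t 4.7 pos [ 0.4318 -0.2654  0.0221] q [ 3.900e-02  9.992e-01 -1.000e-04  4.000e-04] F [ 0.51  0.07 -0.64] op 0.606
t 4.8 pos [ 0.4317 -0.2655  0.0221] q [ 3.910e-02  9.992e-01 -1.000e-04  4.000e-04] F [0.51 0.29 0.04] op 0.612
```

View pics/w2.png

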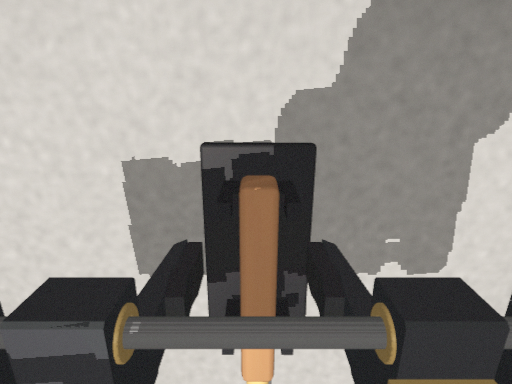

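View pics/s2.png

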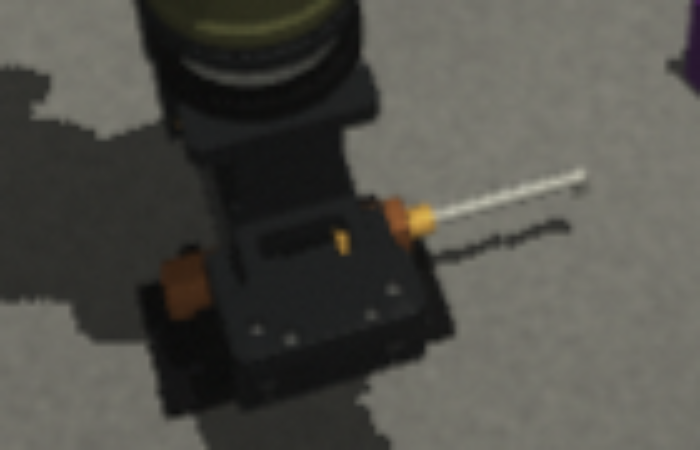

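The wrist view shows the handle midway between the fingers (u≈259), and the fingers sit between the saddles. I'll close the gripper now.

Call:
carry_out --pt "0 0.001 0 0 0 0" --pt "0 0.001 0 0 0 0" --pt "0 0.001 0 0 0 0" --pt "0 0.001 0 0 0 0" --pt "0 0.001 0 0 0 0" --pt "0 0.001 0 0 0 0" --fingers 255 --grip_force 45

```text
clock: 5.4
tool_pos: [0.4316, -0.2642, 0.0217]
eef_rot: [0.039, 0.999, 0.0, 0.0]
contact_force: [-0.1, 0.2, 0.7]
opening: 0.177
```

Run:
```python
from h import *
s=st()
for P in([.4316,-.2642,.12],[.5,-.1,.12],[.5232,.0475,.086]): print(P,*rowto(P,down(-3.7),s))
```

```text
t 5.4 pos [ 0.4316 -0.2642  0.0217] q [3.900e-02 9.992e-01 1.000e-04 0.000e+00] F [-0.14  0.16  0.71] op 0.177
[0.4316, -0.2642, 0.12] [-0.     -0.     -0.0983] [ 0.01 -0.   -0.77]
[0.5, -0.1, 0.12] [-0.0554  0.169  -0.0983] [ 0.01 -0.   -0.77]
[0.5232, 0.0475, 0.086] [-0.0671  0.3179 -0.0643] [ 0.01 -0.   -0.77]
```

Call:
carry_out --pt "0 0 -0.004 0 0 0" --pt "0 0 -0.012 0 0 0" --pt "0 0 -0.025 0 0 0" --pt "0 0 -0.045 0 0 0" --pt "0 0 -0.07 0 0 0" --pt "0 0 -0.09 0 0 0" --pt "0 0 -0.098 0 0 0" --pt "0 0 -0.098 0 0 0"

```text
clock: 6.2
tool_pos: [0.4321, -0.2646, 0.1208]
eef_rot: [0.039, 0.999, -0.0, 0.001]
contact_force: [0.6, 0.4, -1.0]
opening: 0.174
```

Call:
carry_out --pt "-0.01 0.035 0 0 0 -0.8" --pt "-0.02 0.075 0 0 0 -0.8" --pt "-0.03 0.115 0 0 0 -0.8" --pt "-0.034 0.155 0.01 0 0 -0.8" --pt "-0.034 0.195 0.02 0 0 -0.8" --pt "-0.034 0.235 0.03 0 0 -0.8" --pt "-0.034 0.275 0.034 0 0 -0.8" --pt "-0.034 0.305 0.034 0 0 -0.8" --pt "-0.034 0.318 0.034 0 0 -0.8" --pt "-0.034 0.318 0.034 0 0 -0.8" --pt "-0.034 0.318 0.034 0 0 -0.8"

```text
clock: 7.3
tool_pos: [0.4898, 0.0481, 0.0854]
eef_rot: [0.033, 0.999, -0.001, -0.001]
contact_force: [0.9, 0.0, -1.3]
opening: 0.177
```

Run:
```python
from h import *
st()
for n in ['side','top','wrist']:
    p=r.snapshot(n); save(p,n+'3')
    for l in ['hook_grip','hook_bend','tray_yellow_hole','tray_yellow_front','tray_white1_hole']:
        print(n,l,[(round(d['p'],2),np.round(d['xyz'],3).tolist()) for d in r.spot_point(p,l)][:4])
    c={'side':(120,260,200,340),'top':(150,260,150,330),'wrist':(0,384,0,512)}[n]
    f=4 if n!='wrist' else 1.5
    cv2.imwrite('pics/'+n+'3c.png',cv2.resize(p['img'][c[0]:c[1],c[2]:c[3]],None,fx=f,fy=f,interpolation=cv2.INTER_CUBIC))
st()
```

```text
t 7.3 pos [0.4898 0.0481 0.0854] q [ 3.280e-02  9.995e-01 -1.000e-03 -6.000e-04] F [ 0.9   0.04 -1.28] op 0.177
side hook_grip [(0.48, [0.492, 0.048, 0.102])]
side hook_bend [(0.69, [0.616, 0.044, 0.103])]
side tray_yellow_hole [(0.72, [0.678, 0.039, 0.102]), (0.62, [0.73, -0.413, 0.033])]
side tray_yellow_front [(0.63, [0.681, 0.039, 0.124]), (0.58, [0.734, -0.412, 0.062]), (0.27, [0.438, -0.26, 0.042])]
side tray_white1_hole [(0.57, [0.679, -0.071, 0.1])]
top hook_grip []
top hook_bend [(0.54, [0.619, 0.04, 0.106])]
top tray_yellow_hole [(0.66, [0.684, 0.038, 0.099]), (0.63, [0.736, -0.412, 0.036])]
top tray_yellow_front [(0.79, [0.729, -0.412, 0.06])]
top tray_white1_hole [(0.91, [0.676, -0.07, 0.1]), (0.25, [0.684, 0.154, 0.098])]
wrist hook_grip [(0.78, [0.491, 0.051, 0.102])]
wrist hook_bend []
wrist tray_yellow_hole []
wrist tray_yellow_front []
wrist tray_white1_hole []
t 8.2 pos [0.4902 0.0502 0.0857] q [ 0.0319  0.9995  0.     -0.    ] F [ 0.31 -0.57 -1.58] op 0.175
```

View pics/side3c.png

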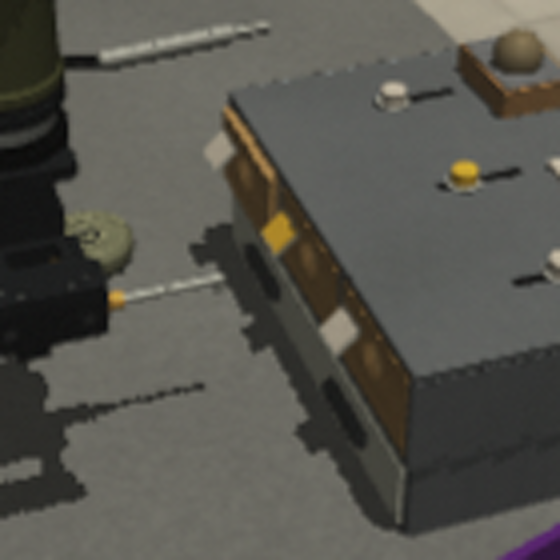

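View pics/top3c.png

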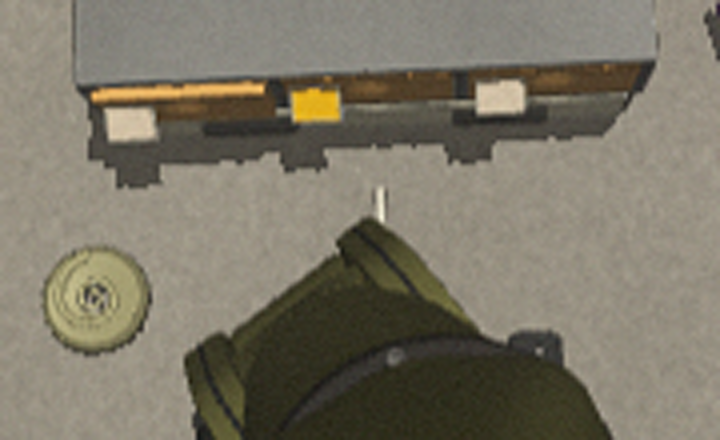

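View pics/wrist3c.png

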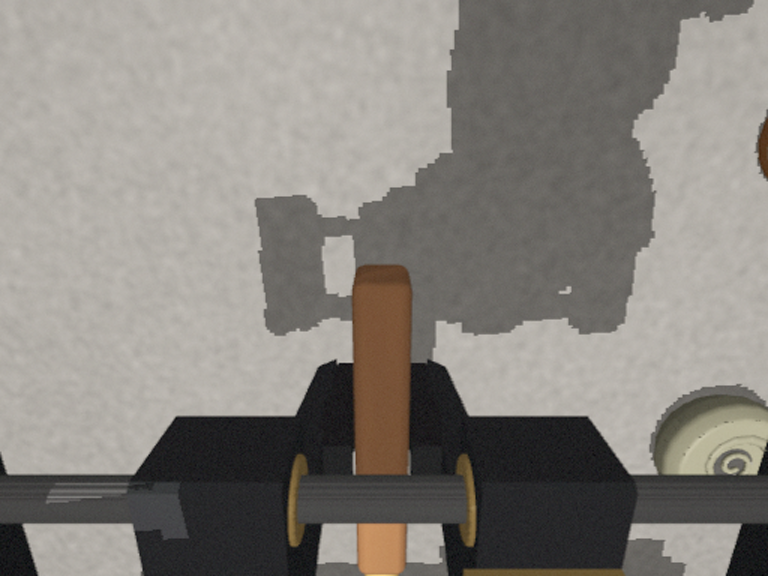

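Run:
```python
import cv2,numpy as np
a=cv2.imread('pics/side3.png')[150:230,235:315]
a=cv2.convertScaleAbs(cv2.resize(a,None,fx=9,fy=7.5,interpolation=cv2.INTER_CUBIC),alpha=1.8)
cv2.imwrite('pics/c4.png',a)
```

```text
(no output)
```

View pics/c4.png

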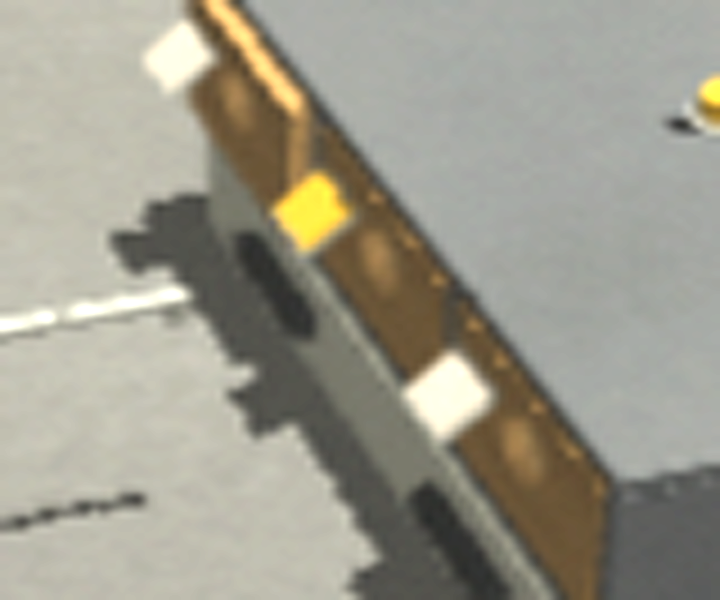

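Run:
```python
from h import *
p=r.snapshot('side'); psi=np.radians(-3.7); n=np.array([np.cos(psi),np.sin(psi),0]); c=n@np.array([.678,.0375,0])
for uv in [(377,260),(522,447),(235,100)]:
    u=(235+uv[0]/9,150+uv[1]/7.5); print(uv,plane_hit(p,u,n,c).round(4))
# predicted circle overlay
E=np.linalg.inv(p['extrinsics']); y=np.array([-n[1],n[0],0])
im=cv2.imread('pics/side3.png')[150:230,235:315]; im=cv2.convertScaleAbs(cv2.resize(im,None,fx=9,fy=7.5,interpolation=cv2.INTER_CUBIC),alpha=1.8)
def pr(X):
    X=E[:3,:3]@X+E[:3,3]; u=p['intrinsics']@X; u=u[:2]/u[2]; return int((u[0]-235+.5)*9),int((u[1]-150+.5)*7.5)
for H in([.678,.0375,.1],):
  H=np.array(H)
  for off in(-.11,0):
    for dx in (0,.006):
      for t in np.linspace(0,2*np.pi,60): cv2.circle(im,pr(H+off*y+n*dx+.013*(np.cos(t)*y+np.sin(t)*np.array([0,0,1]))),1,(0,0,255) if dx==0 else (255,255,0),-1)
s=st(); g=np.array(s['tool_pos'])+[0,0,.019]; 
d=-R.from_quat(s['eef_rot']).as_matrix()[:,0]; print('dir',d.round(4))
cv2.circle(im,pr(g+.125*d),3,(0,255,0),-1);cv2.circle(im,pr(g+.085*d),3,(0,255,0),-1)
cv2.imwrite('pics/c5.png',im)
```

```text
(377, 260) [0.6777 0.0336 0.1017]
(522, 447) [ 0.6707 -0.0758  0.1038]
(235, 100) [0.686  0.1609 0.0883]
t 8.25 pos [0.4902 0.0502 0.0857] q [0.0319 0.9995 0.     0.    ] F [-0.46  0.3  -0.9 ] op 0.174
dir [ 0.998  -0.0638  0.    ]
```

View pics/c5.png

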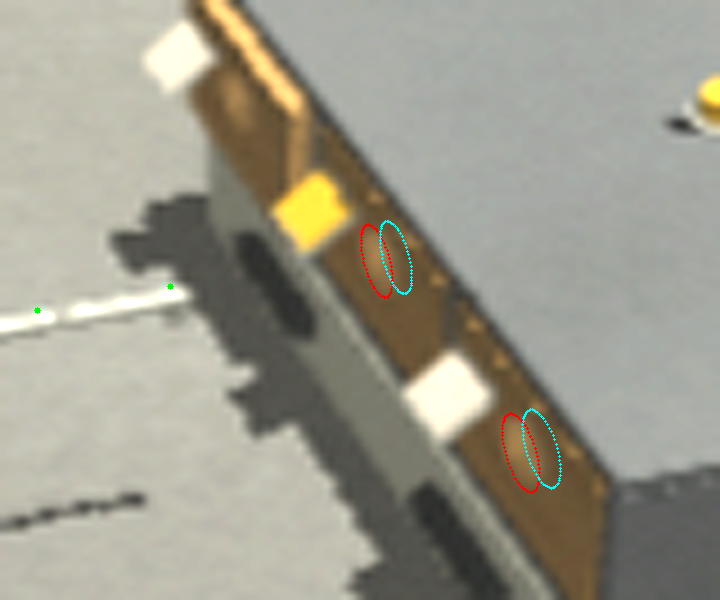

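Call:
carry_out --pt "-0.01 -0.001 -0.001 0 0 0" --pt "-0.022 -0.001 -0.001 0 0 0" --pt "-0.034 -0.001 -0.001 0 0 0" --pt "-0.042 -0.001 -0.001 0 0 0" --pt "-0.047 -0.001 -0.001 0 0 0" --pt "-0.047 -0.001 -0.001 0 0 0" --pt "-0.047 -0.001 -0.001 0 0 0"

```text
clock: 8.95
tool_pos: [0.5365, 0.0461, 0.0866]
eef_rot: [0.032, 0.999, -0.0, -0.0]
contact_force: [-0.3, -0.3, -1.1]
opening: 0.177
```

```bash
cat >> h.py <<'E'
def overlay(name,H=(.678,.0375,.1)):
    p=r.snapshot('side'); psi=np.radians(-3.7); n=np.array([np.cos(psi),np.sin(psi),0])
    E=np.linalg.inv(p['extrinsics']); y=np.array([-n[1],n[0],0])
    im=p['img'][150:230,235:315]; im=cv2.convertScaleAbs(cv2.resize(im,None,fx=9,fy=7.5,interpolation=cv2.INTER_CUBIC),alpha=1.8); raw=im.copy()
    def pr(X):
        X=E[:3,:3]@X+E[:3,3]; u=p['intrinsics']@X; u=u[:2]/u[2]; return int((u[0]-235+.5)*9),int((u[1]-150+.5)*7.5)
    H=np.array(H)
    for t in np.linspace(0,2*np.pi,60): cv2.circle(im,pr(H+.013*(np.cos(t)*y+np.sin(t)*np.array([0,0,1]))),1,(0,0,255),-1)
    s=st(); g=np.array(s['tool_pos'])+[0,0,.019]; d=-R.from_quat(s['eef_rot']).as_matrix()[:,0]
    b=g+.125*d; print('bend rel hole (n,y,z) mm',((b-H)@np.column_stack([n,y,[0,0,1]])*1e3).round(1))
    cv2.circle(im,pr(b),3,(0,255,0),-1);cv2.circle(im,pr(g+.085*d),3,(0,255,0),-1)
    cv2.imwrite('pics/'+name+'.png',im)
    return p
E
python3 - <<'E'
from h import *
p=overlay('o1')
for l in ['hook_bend','tray_yellow_hole']: print(l,[(round(d['p'],2),np.round(d['xyz'],4).tolist()) for d in r.spot_point(p,l)][:3])
p=r.snapshot('top')
for l in ['hook_bend','tray_yellow_hole']: print(l,[(round(d['p'],2),np.round(d['xyz'],4).tolist()) for d in r.spot_point(p,l)][:3])
E
```

```text
t 9.0 pos [0.5364 0.0462 0.0866] q [ 3.180e-02  9.995e-01 -1.000e-04 -5.000e-04] F [ 0.26  0.23 -0.41] op 0.173
bend rel hole (n,y,z) mm [-16.9  -0.4   5.5]
hook_bend [(0.72, [0.6667, 0.0411, 0.1066])]
tray_yellow_hole [(0.87, [0.732, -0.4134, 0.0331]), (0.71, [0.6761, 0.0384, 0.102])]
hook_bend []
tray_yellow_hole [(0.94, [0.7324, -0.4067, 0.035]), (0.71, [0.6821, 0.0395, 0.0994])]
```

View pics/o1.png

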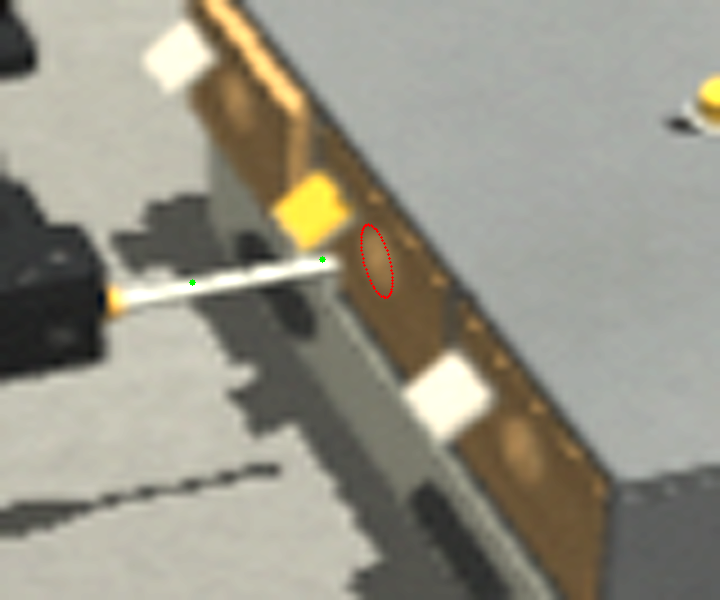

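Call:
carry_out --pt "-0.005 0 -0.001 0 0 0" --pt "-0.009 0 -0.001 0 0 0" --pt "-0.012 0 -0.001 0 0 0" --pt "-0.015 0 -0.001 0 0 0" --pt "-0.018 0 -0.001 0 0 0"

```text
clock: 9.75
tool_pos: [0.5553, 0.045, 0.0877]
eef_rot: [0.032, 0.999, 0.0, 0.0]
contact_force: [1.3, 0.7, -1.0]
opening: 0.173
```

Run:
```python
from h import *
overlay('o2')
```

```text
t 9.8 pos [0.5559 0.045  0.0877] q [3.210e-02 9.995e-01 1.000e-04 4.000e-04] F [ 0.32 -0.17 -1.75] op 0.176
bend rel hole (n,y,z) mm [ 2.7 -0.4  6.8]
```

View pics/o2.png

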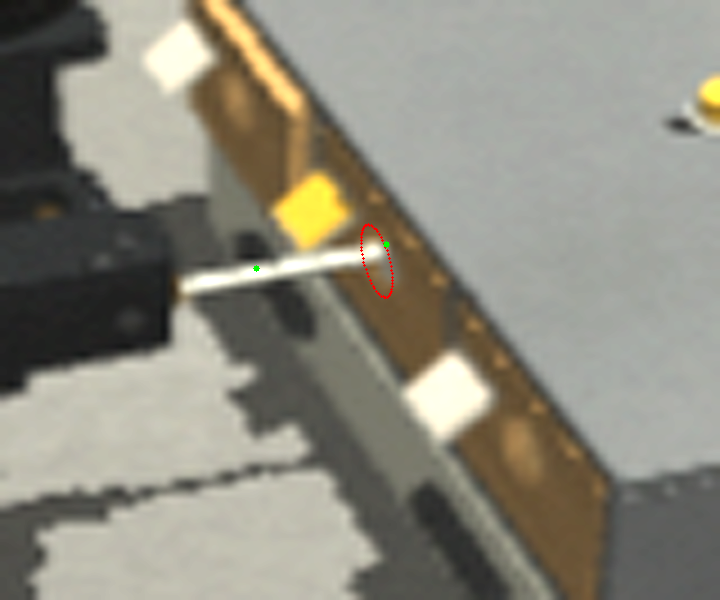

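Call:
carry_out --pt "-0.003 0 0.001 0 0 0" --pt "-0.006 0 0.001 0 0 0" --pt "-0.009 0 0.001 0 0 0" --pt "-0.012 0 0.001 0 0 0" --pt "-0.013 0 0.001 0 0 0" --pt "-0.013 0 0.001 0 0 0"

```text
clock: 10.4
tool_pos: [0.5682, 0.0442, 0.0867]
eef_rot: [0.032, 0.999, 0.0, 0.0]
contact_force: [-0.3, -0.7, -1.4]
opening: 0.179
```

Run:
```python
from h import *
overlay('o3')
```

```text
t 10.45 pos [0.568  0.0442 0.0867] q [ 3.200e-02  9.995e-01  0.000e+00 -1.000e-04] F [ 0.18 -0.01 -1.09] op 0.175
bend rel hole (n,y,z) mm [14.8 -0.4  5.7]
```

View pics/o3.png

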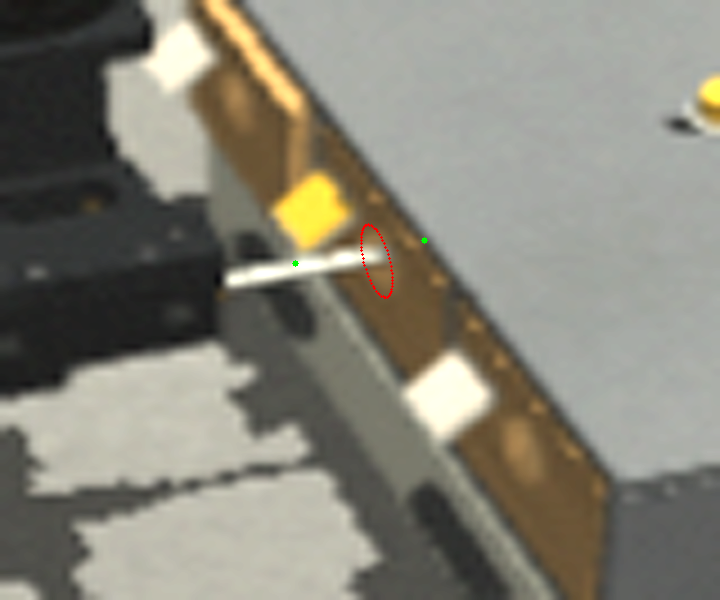

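Call:
carry_out --pt "0 0 0.003 0 0 0" --pt "0 0 0.006 0 0 0" --pt "0 0 0.009 0 0 0" --pt "0 0 0.011 0 0 0" --pt "0 0 0.0125 0 0 0" --pt "0 0 0.0125 0 0 0" --pt "0 0 0.0125 0 0 0"

```text
clock: 11.15
tool_pos: [0.568, 0.0442, 0.0742]
eef_rot: [0.032, 0.999, 0.0, 0.0]
contact_force: [0.3, 0.4, 0.4]
opening: 0.176
```

Run:
```python
from h import *
overlay('o4')
```

```text
t 11.2 pos [0.5681 0.0442 0.0743] q [3.200e-02 9.995e-01 1.000e-04 1.000e-04] F [ 0.78 -0.49 -0.8 ] op 0.174
bend rel hole (n,y,z) mm [14.9 -0.3 -6.7]
```

View pics/o4.png

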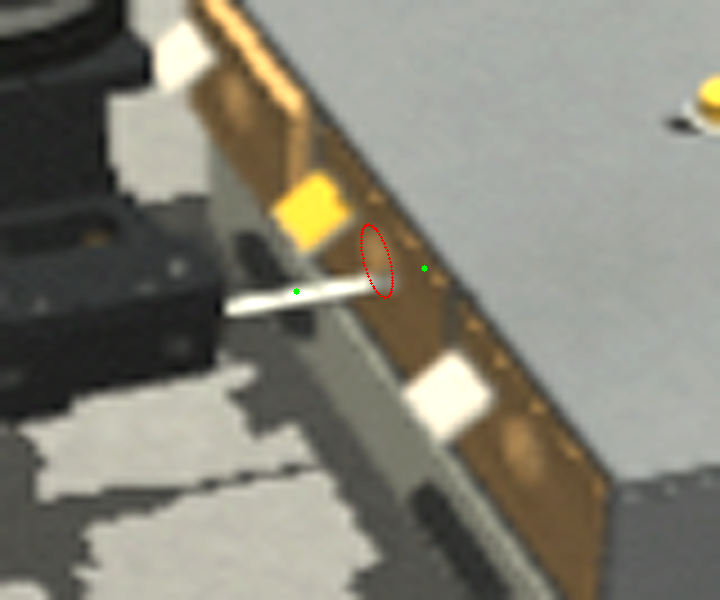

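Call:
carry_out --pt "0.001 0 0 0 0 0" --pt "0.002 0 0 0 0 0" --pt "0.003 0 0 0 0 0" --pt "0.004 0 0 0 0 0" --pt "0.005 0 0 0 0 0" --pt "0.006 0 0 0 0 0" --pt "0.007 0 0 0 0 0" --pt "0.008 0 0 0 0 0"

```text
clock: 12.0
tool_pos: [0.5613, 0.0448, 0.0745]
eef_rot: [0.032, 0.999, 0.0, 0.001]
contact_force: [2.8, -0.5, -1.2]
opening: 0.173
```

Call:
carry_out --pt "0.001 0 0 0 0 0" --pt "0.002 0 0 0 0 0" --pt "0.003 0 0 0 0 0" --pt "0.004 0 0 0 0 0"

```text
clock: 12.4
tool_pos: [0.5562, 0.0451, 0.0743]
eef_rot: [0.032, 0.999, 0.0, 0.0]
contact_force: [2.5, -0.4, -0.9]
opening: 0.174
```

Call:
carry_out --pt "0.001 0 0 0 0 0" --pt "0.002 0 0 0 0 0" --pt "0.003 0 0 0 0 0" --pt "0.004 0 0 0 0 0"

```text
clock: 12.8
tool_pos: [0.552, 0.0452, 0.0742]
eef_rot: [0.032, 0.999, 0.0, 0.0]
contact_force: [3.4, 0.0, -0.8]
opening: 0.178
```

Engaged, with a drag of about 2.5–3 N. A picture will show whether the tray is moving.

Run:
```python
from h import *
overlay('o5')
```

```text
t 12.85 pos [0.5517 0.0452 0.0742] q [ 3.200e-02  9.995e-01  0.000e+00 -1.000e-04] F [ 2.36  0.39 -1.27] op 0.173
bend rel hole (n,y,z) mm [-1.5 -0.4 -6.8]
```

View pics/o5.png

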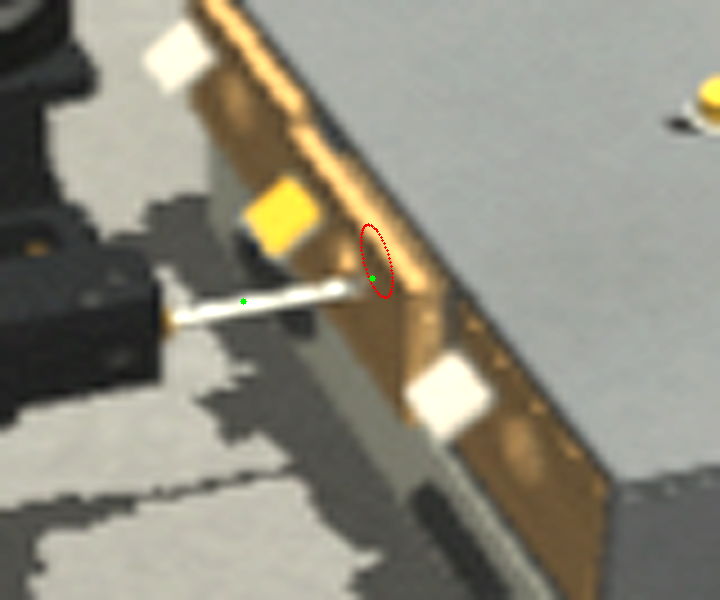

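Call:
carry_out --pt "0.0012 0 0 0 0 0" --pt "0.0024 0 0 0 0 0" --pt "0.0036 0 0 0 0 0" --pt "0.0048 0 0 0 0 0" --pt "0.006 0 0 0 0 0" --pt "0.0072 0 0 0 0 0" --pt "0.0084 0 0 0 0 0" --pt "0.0096 0 0 0 0 0" --pt "0.0108 0 0 0 0 0" --pt "0.012 0 0 0 0 0" --pt "0.0132 0 0 0 0 0" --pt "0.0144 0 0 0 0 0"

```text
clock: 14.05
tool_pos: [0.5376, 0.0461, 0.0742]
eef_rot: [0.032, 0.999, 0.0, 0.0]
contact_force: [2.3, -0.4, -1.0]
opening: 0.175
```

Call:
carry_out --pt "0.0012 0 0 0 0 0" --pt "0.0024 0 0 0 0 0" --pt "0.0036 0 0 0 0 0" --pt "0.0048 0 0 0 0 0" --pt "0.006 0 0 0 0 0" --pt "0.0072 0 0 0 0 0" --pt "0.0084 0 0 0 0 0" --pt "0.0096 0 0 0 0 0" --pt "0.0108 0 0 0 0 0" --pt "0.012 0 0 0 0 0" --pt "0.0132 0 0 0 0 0" --pt "0.0144 0 0 0 0 0"

```text
clock: 15.25
tool_pos: [0.5232, 0.047, 0.0742]
eef_rot: [0.032, 0.999, 0.0, 0.0]
contact_force: [1.7, -0.7, -0.8]
opening: 0.172
```

Call:
carry_out --pt "0.001 0 0 0 0 0" --pt "0.002 0 0 0 0 0" --pt "0.003 0 0 0 0 0" --pt "0.004 0 0 0 0 0"

```text
clock: 15.65
tool_pos: [0.5192, 0.0473, 0.0742]
eef_rot: [0.032, 0.999, 0.0, 0.0]
contact_force: [3.1, 0.3, -0.1]
opening: 0.172
```

Run:
```python
from h import *
overlay('o6'); p=r.snapshot('top'); cv2.imwrite('pics/t6.png',cv2.resize(p['img'][80:230,150:330],None,fx=4,fy=4,interpolation=cv2.INTER_CUBIC))
print([(round(d['p'],2),np.round(d['xyz'],4).tolist()) for d in r.spot_point(p,'tray_yellow_front')])
```

```text
t 15.7 pos [0.519  0.0473 0.0742] q [ 3.190e-02  9.995e-01 -0.000e+00 -2.000e-04] F [ 2.38  0.51 -0.88] op 0.177
bend rel hole (n,y,z) mm [-34.3  -0.4  -6.9]
[(0.86, [0.6371, 0.0457, 0.1248]), (0.66, [0.7317, -0.4111, 0.0608])]
```

View pics/t6.png

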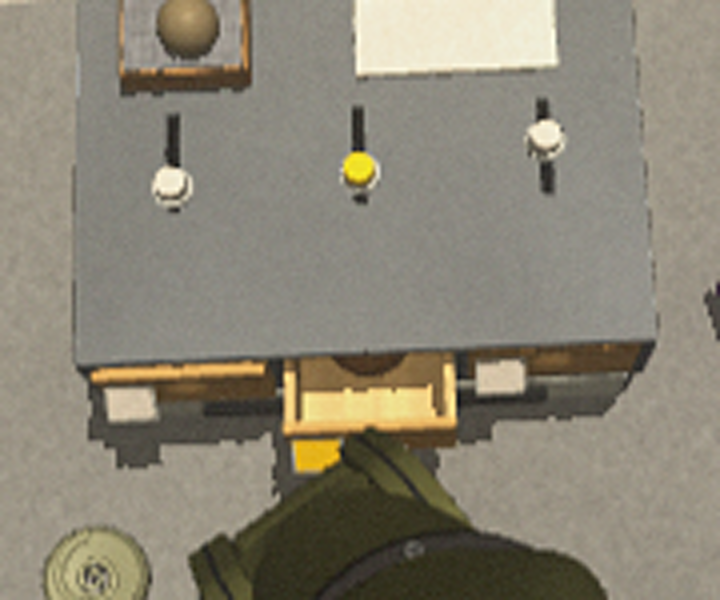

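Call:
carry_out --pt "0.001 0 0 0 0 0" --pt "0.002 0 0 0 0 0" --pt "0.003 0 0 0 0 0" --pt "0.004 0 0 0 0 0" --pt "0.005 0 0 0 0 0"

```text
clock: 16.3
tool_pos: [0.5143, 0.0476, 0.0742]
eef_rot: [0.032, 0.999, 0.0, 0.0]
contact_force: [2.9, -0.5, -0.5]
opening: 0.177
```

Call:
carry_out --pt "0.001 0 0 0 0 0" --pt "0.002 0 0 0 0 0" --pt "0.003 0 0 0 0 0" --pt "0.004 0 0 0 0 0" --pt "0.005 0 0 0 0 0"

```text
clock: 16.8
tool_pos: [0.5093, 0.0479, 0.0742]
eef_rot: [0.032, 0.999, 0.0, 0.0]
contact_force: [2.7, -0.3, -0.7]
opening: 0.174
```

Call:
carry_out --pt "0.001 0 0 0 0 0" --pt "0.002 0 0 0 0 0" --pt "0.003 0 0 0 0 0" --pt "0.004 0 0 0 0 0" --pt "0.005 0 0 0 0 0"

```text
clock: 17.3
tool_pos: [0.5043, 0.0483, 0.0742]
eef_rot: [0.032, 0.999, 0.0, 0.0]
contact_force: [3.2, 0.2, -1.5]
opening: 0.177
```

Call:
carry_out --pt "0.001 0 0 0 0 0" --pt "0.002 0 0 0 0 0" --pt "0.003 0 0 0 0 0" --pt "0.004 0 0 0 0 0" --pt "0.005 0 0 0 0 0"

```text
clock: 17.8
tool_pos: [0.4993, 0.0486, 0.0742]
eef_rot: [0.032, 0.999, 0.0, 0.0]
contact_force: [3.7, 0.4, -1.3]
opening: 0.174
```

Call:
carry_out --pt "0.001 0 0 0 0 0" --pt "0.002 0 0 0 0 0" --pt "0.003 0 0 0 0 0" --pt "0.004 0 0 0 0 0"

```text
clock: 18.2
tool_pos: [0.4953, 0.0488, 0.0742]
eef_rot: [0.032, 0.999, 0.0, 0.0]
contact_force: [2.8, -0.2, -0.5]
opening: 0.171
```

Call:
carry_out --pt "0.001 0 0 0 0 0" --pt "0.002 0 0 0 0 0" --pt "0.003 0 0 0 0 0" --pt "0.004 0 0 0 0 0"

```text
clock: 18.6
tool_pos: [0.4913, 0.0491, 0.0742]
eef_rot: [0.032, 0.999, 0.0, 0.0]
contact_force: [3.5, -1.1, -0.9]
opening: 0.176
```

Call:
carry_out --pt "0.001 0 0 0 0 0" --pt "0.002 0 0 0 0 0" --pt "0.003 0 0 0 0 0"

```text
clock: 18.9
tool_pos: [0.4883, 0.0493, 0.0742]
eef_rot: [0.032, 0.999, 0.0, 0.0]
contact_force: [2.9, 0.3, -0.5]
opening: 0.175
```

Call:
carry_out --pt "0.001 0 0 0 0 0" --pt "0.002 0 0 0 0 0" --pt "0.003 0 0 0 0 0"

```text
clock: 19.2
tool_pos: [0.4853, 0.0495, 0.0742]
eef_rot: [0.032, 0.999, 0.0, 0.0]
contact_force: [3.5, 0.0, -0.6]
opening: 0.174
```

Now about 77 mm out, so I'm switching to shorter steps.

Call:
carry_out --pt "0.001 0 0 0 0 0" --pt "0.002 0 0 0 0 0"

```text
clock: 19.4
tool_pos: [0.4833, 0.0496, 0.0742]
eef_rot: [0.032, 0.999, 0.0, 0.0]
contact_force: [3.1, -0.9, -1.2]
opening: 0.172
```

Call:
carry_out --pt "0.001 0 0 0 0 0" --pt "0.002 0 0 0 0 0"

```text
clock: 19.6
tool_pos: [0.4813, 0.0497, 0.0742]
eef_rot: [0.032, 0.999, 0.0, -0.0]
contact_force: [3.5, 0.7, -0.8]
opening: 0.174
```

Call:
carry_out --pt "0.001 0 0 0 0 0" --pt "0.002 0 0 0 0 0"

```text
clock: 19.8
tool_pos: [0.4793, 0.0499, 0.0742]
eef_rot: [0.032, 0.999, 0.0, 0.0]
contact_force: [3.8, -0.5, -0.8]
opening: 0.173
```

Call:
carry_out --pt "0.001 0 0 0 0 0" --pt "0.0015 0 0 0 0 0"

```text
clock: 20.0
tool_pos: [0.4777, 0.05, 0.0742]
eef_rot: [0.032, 0.999, 0.0, -0.0]
contact_force: [2.9, -0.0, -0.8]
opening: 0.171
```

Call:
carry_out --pt "0.001 0 0 0 0 0" --pt "0.0015 0 0 0 0 0"

```text
clock: 20.2
tool_pos: [0.4763, 0.0501, 0.0742]
eef_rot: [0.032, 0.999, 0.0, -0.0]
contact_force: [2.7, -0.6, -1.2]
opening: 0.174
```

Call:
carry_out --pt "0.001 0 0 0 0 0" --pt "0.0015 0 0 0 0 0"

```text
clock: 20.4
tool_pos: [0.4748, 0.0502, 0.0742]
eef_rot: [0.032, 0.999, 0.0, -0.0]
contact_force: [3.3, -0.7, -1.0]
opening: 0.173
```

Call:
carry_out --pt "0.001 0 0 0 0 0" --pt "0.0015 0 0 0 0 0"

```text
clock: 20.6
tool_pos: [0.4732, 0.0503, 0.0742]
eef_rot: [0.032, 0.999, 0.0, -0.0]
contact_force: [2.1, 0.6, -0.8]
opening: 0.174
```

Call:
carry_out --pt "0.001 0 0 0 0 0" --pt "0.0015 0 0 0 0 0"

```text
clock: 20.8
tool_pos: [0.473, 0.0505, 0.0744]
eef_rot: [0.032, 0.999, 0.0, 0.001]
contact_force: [6.2, -0.6, -1.5]
opening: 0.179
```

Call:
carry_out --pt "0.001 0 0 0 0 0"

```text
clock: 20.9
tool_pos: [0.4729, 0.0506, 0.0745]
eef_rot: [0.032, 0.999, 0.001, 0.002]
contact_force: [7.9, 0.1, -1.5]
opening: 0.178
```

Call:
carry_out --pt "0.001 0 0 0 0 0"

```text
clock: 21.0
tool_pos: [0.4729, 0.0509, 0.0746]
eef_rot: [0.032, 0.999, 0.001, 0.003]
contact_force: [8.6, -0.9, -2.3]
opening: 0.176
```

Call:
carry_out --pt "0.001 0 0 0 0 0" --pt "0.001 0 0 0 0 0"

```text
clock: 21.2
tool_pos: [0.4728, 0.0512, 0.0747]
eef_rot: [0.032, 0.999, 0.001, 0.004]
contact_force: [8.9, -1.0, -2.8]
opening: 0.177
```

It's against the stop: position stalled at x≈0.473, where the screw predicted, and the pull rose from 3 to 9 N. Next I'll relieve the load, then check the picture.

Call:
carry_out --pt "-0.0015 0 0 0 0 0" --pt "-0.003 0 0 0 0 0" --pt "-0.0045 0 0 0 0 0" --pt "-0.006 0 0 0 0 0" --pt "-0.0075 0 0 0 0 0" --pt "-0.009 0 0 0 0 0" --pt "-0.009 0 0 0 0 0"

```text
clock: 21.9
tool_pos: [0.4773, 0.0497, 0.0741]
eef_rot: [0.032, 0.999, -0.0, -0.001]
contact_force: [0.1, 0.0, -1.1]
opening: 0.173
```

Run:
```python
from h import *
p=overlay('o7'); save(p,'s7'); cv2.imwrite('pics/s7c.png',cv2.resize(p['img'][130:230,200:330],None,fx=6,fy=6,interpolation=cv2.INTER_CUBIC))
p=r.snapshot('top'); cv2.imwrite('pics/t7.png',cv2.resize(p['img'][80:230,150:330],None,fx=4,fy=4,interpolation=cv2.INTER_CUBIC))
print([(round(d['p'],2),np.round(d['xyz'],4).tolist()) for d in r.spot_point(p,'tray_yellow_front')])
print([(round(d['p'],2),np.round(d['xyz'],4).tolist()) for d in r.spot_point(p,'ammonite_center')])
```

```text
t 21.95 pos [0.4774 0.0498 0.0741] q [ 3.200e-02  9.995e-01 -1.000e-04 -5.000e-04] F [-0.79  0.46 -0.46] op 0.175
bend rel hole (n,y,z) mm [-76.   -0.6  -7. ]
[(0.76, [0.5923, 0.049, 0.1237]), (0.72, [0.7338, -0.4111, 0.0614]), (0.17, [0.6048, 0.0386, 0.0967])]
[(0.86, [0.6645, 0.0427, 0.0868])]
```

View pics/s7c.png

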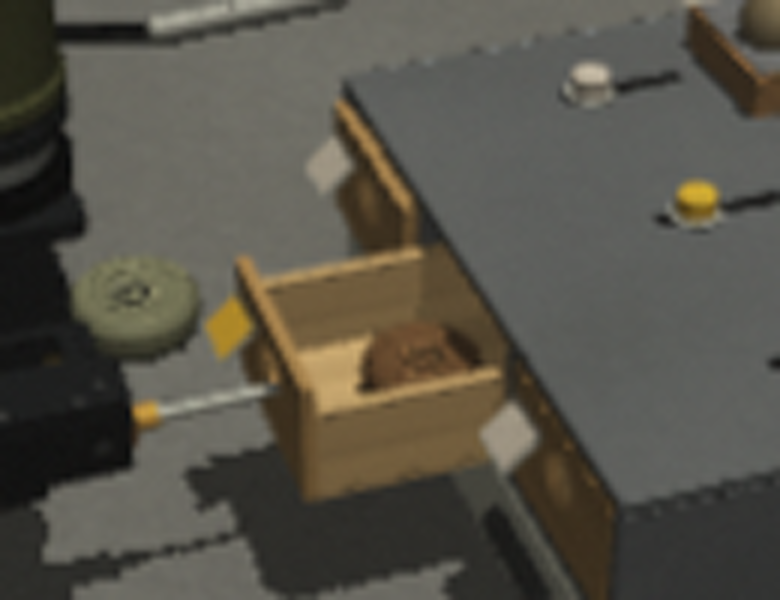

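View pics/t7.png

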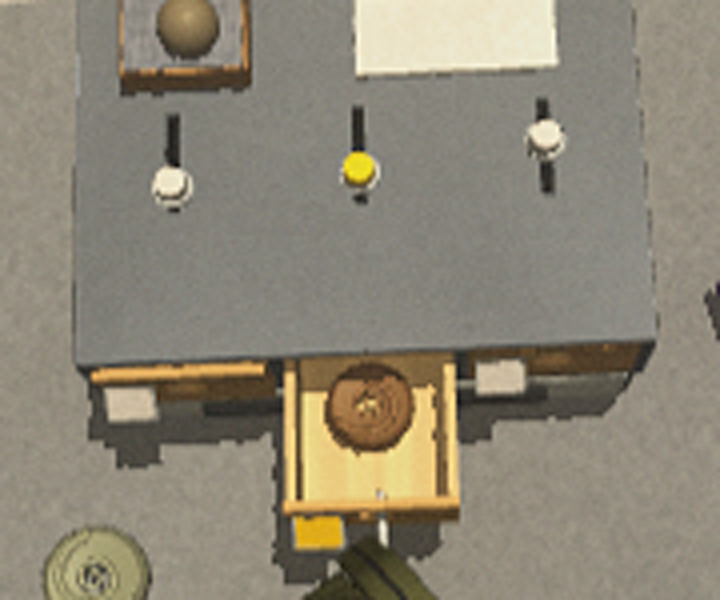

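The tray is out at its stop with the ammonite lying in it at top-crop (368,405), and the hook tip shows free behind the front at (380,493). Lifting to the height I inserted at.

Call:
carry_out --pt "0 0 -0.003 0 0 0" --pt "0 0 -0.006 0 0 0" --pt "0 0 -0.009 0 0 0" --pt "0 0 -0.0115 0 0 0" --pt "0 0 -0.0125 0 0 0" --pt "0 0 -0.0125 0 0 0" --pt "0 0 -0.0125 0 0 0"

```text
clock: 22.8
tool_pos: [0.4779, 0.0499, 0.0867]
eef_rot: [0.032, 0.999, 0.0, -0.0]
contact_force: [-1.1, -0.5, -1.5]
opening: 0.176
```

Call:
carry_out --pt "0.002 0 0 0 0 0" --pt "0.004 0 0 0 0 0" --pt "0.006 0 0 0 0 0"

```text
clock: 23.1
tool_pos: [0.4716, 0.0504, 0.0866]
eef_rot: [0.032, 0.999, 0.0, -0.0]
contact_force: [0.9, 0.4, -2.8]
opening: 0.174
```

Call:
carry_out --pt "0.002 0 0 0 0 0" --pt "0.004 0 0 0 0 0" --pt "0.006 0 0 0 0 0" --pt "0.008 0 0 0 0 0" --pt "0.008 0 0 0 0 0"

```text
clock: 23.6
tool_pos: [0.4635, 0.0508, 0.0867]
eef_rot: [0.032, 0.999, -0.0, -0.0]
contact_force: [-0.4, -0.7, -0.6]
opening: 0.178
```

Run:
```python
from h import *
s=st()
p=r.snapshot('top'); cv2.imwrite('pics/t8.png',cv2.resize(p['img'][80:230,150:330],None,fx=4,fy=4,interpolation=cv2.INTER_CUBIC))
```

```text
t 23.6 pos [0.4635 0.0508 0.0867] q [ 3.190e-02  9.995e-01 -1.000e-04 -3.000e-04] F [-0.43 -0.73 -0.62] op 0.178
```

View pics/t8.png

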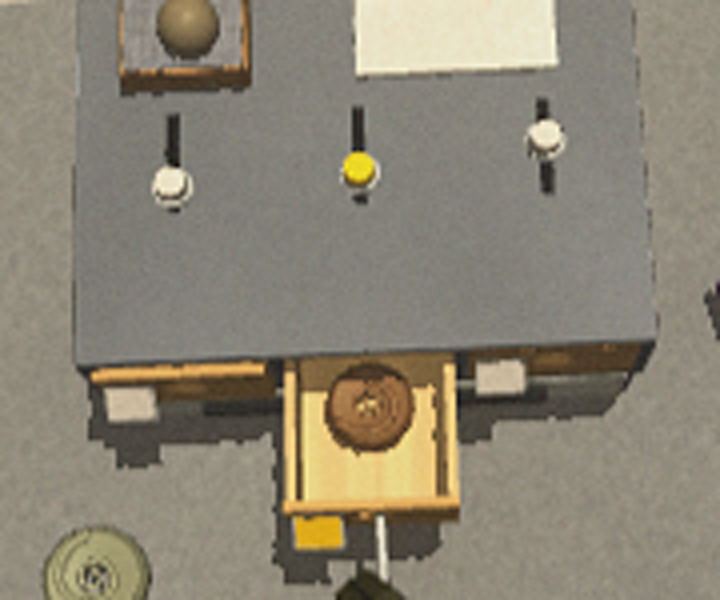

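Call:
carry_out --pt "0.003 0 0 0 0 0" --pt "0.007 0 0 0 0 0" --pt "0.013 0 0 0 0 0" --pt "0.021 0 0 0 0 0" --pt "0.029 0 0 0 0 0" --pt "0.035 0 0 0 0 0" --pt "0.037 0 0 0 0 0" --pt "0.037 0 0 0 0 0"

```text
clock: 24.45
tool_pos: [0.4267, 0.0533, 0.0867]
eef_rot: [0.032, 0.999, -0.0, -0.0]
contact_force: [-0.3, 0.3, -1.0]
opening: 0.175
```

Run:
```python
from h import *
s=st()
p=r.snapshot('top'); cv2.imwrite('pics/t9.png',cv2.resize(p['img'][80:230,150:330],None,fx=4,fy=4,interpolation=cv2.INTER_CUBIC))
s=r.get_state()
for P in([.425,-.1,.12],[.4316,-.2642,.12]): print(P,*rowto(P,down(-4.47),s))
```

```text
t 24.45 pos [0.4267 0.0533 0.0867] q [ 3.180e-02  9.995e-01 -1.000e-04 -1.000e-04] F [-0.28  0.27 -0.97] op 0.175
[0.425, -0.1, 0.12] [-0.0076 -0.1531 -0.0333] [0.01 0.02 0.81]
[0.4316, -0.2642, 0.12] [-0.0247 -0.3166 -0.0333] [0.01 0.02 0.81]
```

View pics/t9.png

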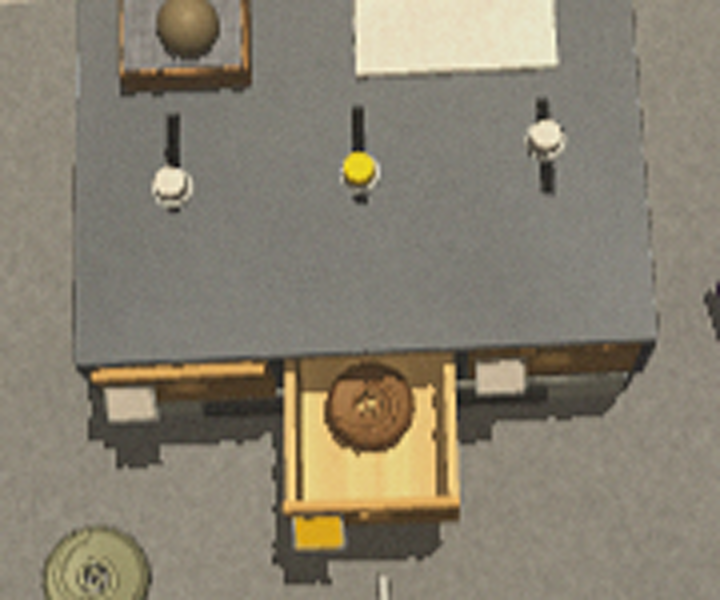

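The hook is clear and the tray and ammonite haven't moved. Carrying the hook back above the rest.

Call:
carry_out --pt "0 -0.02 -0.01 0 0 0.8" --pt "-0.002 -0.055 -0.02 0 0 0.8" --pt "-0.005 -0.095 -0.033 0 0 0.8" --pt "-0.008 -0.135 -0.033 0 0 0.8" --pt "-0.011 -0.175 -0.033 0 0 0.8" --pt "-0.015 -0.215 -0.033 0 0 0.8" --pt "-0.019 -0.255 -0.033 0 0 0.8" --pt "-0.022 -0.288 -0.033 0 0 0.8" --pt "-0.0245 -0.308 -0.033 0 0 0.8" --pt "-0.0247 -0.3166 -0.033 0 0 0.8" --pt "-0.0247 -0.3166 -0.033 0 0 0.8" --pt "-0.0247 -0.3166 -0.033 0 0 0.8"

```text
clock: 25.7
tool_pos: [0.4315, -0.2628, 0.1196]
eef_rot: [0.038, 0.999, 0.001, -0.0]
contact_force: [0.5, -0.1, -0.7]
opening: 0.176
```

Run:
```python
from h import *
s=st()
p=r.snapshot('wrist'); save(p,'w10')
for l in ['hook_grip','rest_cradle']: print(l,[(round(d['p'],2),np.round(d['xyz'],4).tolist()) for d in r.spot_point(p,l)][:3])
s=st()
print(*rowto([.4316,-.2642,.0223],down(-4.47),s))
```

```text
t 25.7 pos [ 0.4315 -0.2628  0.1196] q [ 3.820e-02  9.993e-01  6.000e-04 -1.000e-04] F [ 0.54 -0.09 -0.66] op 0.176
hook_grip [(0.85, [0.4319, -0.2655, 0.1369])]
rest_cradle []
t 25.85 pos [ 0.4317 -0.2626  0.1197] q [ 3.760e-02  9.993e-01  4.000e-04 -1.000e-04] F [ 0.48  0.36 -0.54] op 0.173
[-0.     -0.0016  0.0974] [ 0.05 -0.01  0.16]
```

View pics/w10.png

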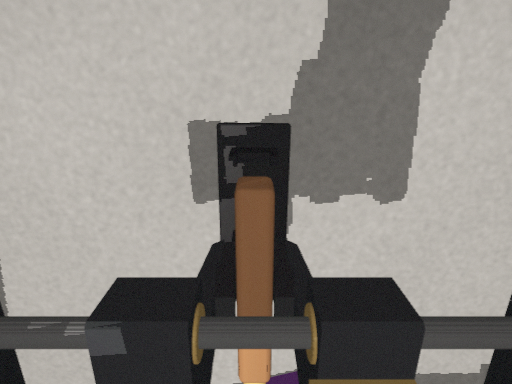

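Call:
carry_out --pt "0 -0.0016 0.01 0 0 0.2" --pt "0 -0.0016 0.03 0 0 0.2" --pt "0 -0.0016 0.05 0 0 0.2" --pt "0 -0.0016 0.066 0 0 0.2" --pt "0 -0.0016 0.076 0 0 0.2" --pt "0 -0.0016 0.083 0 0 0.2" --pt "0 -0.0016 0.088 0 0 0.2" --pt "0 -0.0016 0.092 0 0 0.2" --pt "0 -0.0016 0.095 0 0 0.2" --pt "0 -0.0016 0.0965 0 0 0.2" --pt "0 -0.0016 0.097 0 0 0.2" --pt "0 -0.0016 0.097 0 0 0.2"

```text
clock: 27.05
tool_pos: [0.4314, -0.266, 0.0228]
eef_rot: [0.041, 0.999, -0.0, 0.0]
contact_force: [-0.6, 0.3, -1.8]
opening: 0.173
```

Run:
```python
from h import *
s=st(); p=r.snapshot('side'); cv2.imwrite('pics/s11.png',cv2.resize(p['img'][270:360,170:310],None,fx=5,fy=5))
s=st()
```

```text
t 27.05 pos [ 0.4314 -0.266   0.0228] q [ 4.070e-02  9.992e-01 -0.000e+00  1.000e-04] F [-0.64  0.26 -1.76] op 0.173
t 27.1 pos [ 0.4314 -0.266   0.0229] q [ 4.070e-02  9.992e-01 -0.000e+00  2.000e-04] F [ 0.23 -0.91 -0.63] op 0.173
```

View pics/s11.png

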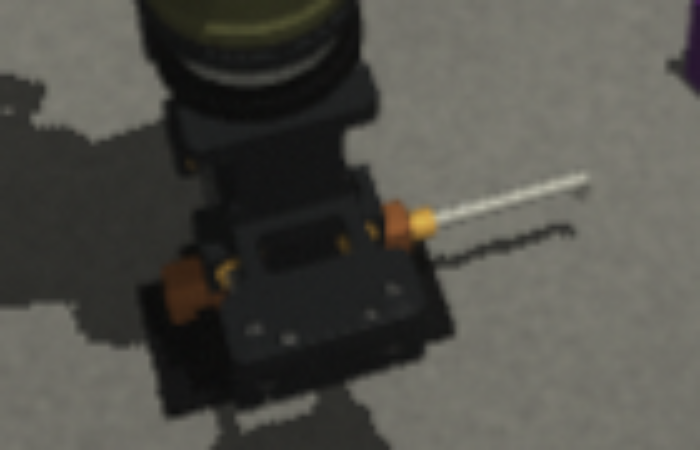

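Call:
carry_out --pt "0 0.001 0 0 0 -0.1" --pt "0 0.0017 0.0004 0 0 -0.2" --pt "0 0.0017 0.0008 0 0 -0.2" --pt "0 0.0017 0.0012 0 0 -0.2" --pt "0 0.0017 0.0013 0 0 -0.2" --pt "0 0.0017 0.0013 0 0 -0.2"

```text
clock: 27.7
tool_pos: [0.4315, -0.2641, 0.0217]
eef_rot: [0.039, 0.999, 0.0, 0.0]
contact_force: [-0.4, 1.3, 4.3]
opening: 0.172
```

Fz has risen to about +4 N, so the handle is seated. Opening the gripper.

Call:
carry_out --pt "0 0 0 0 0 0" --pt "0 0 0 0 0 0" --pt "0 0 0 0 0 0" --pt "0 0 0 0 0 0" --pt "0 0 0 0 0 0" --pt "0 0 0 0 0 0" --fingers 100

```text
clock: 28.3
tool_pos: [0.4315, -0.2642, 0.0213]
eef_rot: [0.039, 0.999, 0.0, -0.0]
contact_force: [0.1, 0.4, 0.8]
opening: 0.61
```

Call:
carry_out --pt "0 0 -0.005 0 0 0" --pt "0 0 -0.015 0 0 0" --pt "0 0 -0.035 0 0 0" --pt "0 0 -0.065 0 0 0" --pt "0 0 -0.1 0 0 0" --pt "0 0 -0.13 0 0 0" --pt "0 0 -0.15 0 0 0" --pt "0.0 0 -0.15 0 0 0"

```text
clock: 29.1
tool_pos: [0.4328, -0.265, 0.1746]
eef_rot: [0.039, 0.999, -0.001, 0.003]
contact_force: [0.1, 0.2, 0.2]
opening: 0.609
```

Call:
carry_out --pt "0.01 0.04 -0.01 0 0 0" --pt "0.01 0.08 -0.02 0 0 0" --pt "0.01 0.12 -0.02 0 0 0" --pt "0.01 0.16 -0.02 0 0 0" --pt "0.01 0.19 -0.02 0 0 0" --pt "0.01 0.2 -0.02 0 0 0" --pt "0.01 0.2 -0.02 0 0 0" --pt "0.01 0.2 -0.02 0 0 0"

```text
clock: 29.9
tool_pos: [0.4365, -0.0657, 0.1911]
eef_rot: [0.04, 0.999, -0.001, -0.001]
contact_force: [-0.3, 0.1, -0.0]
opening: 0.606
```

```bash
python3 - <<'E'
from h import *
s=st()
for n in ['side','top']:
    p=r.snapshot(n); save(p,n+'12')
    for l in ['hook_grip','hook_bend','tray_yellow_front','ammonite_center','tray_white1_hole','nodule_center','jar_center']: print(n,l,[(round(d['p'],2),np.round(d['xyz'],3).tolist()) for d in r.spot_point(p,l)][:3])
    if n=='top': 
        a=cv2.resize(p['img'][195:300,330:420],None,fx=5.5,fy=5.5,interpolation=cv2.INTER_CUBIC); b=cv2.imread('pics/c3.png')[:, :a.shape[1]]; cv2.imwrite('pics/c12.png',np.hstack([b,a])[:,:][::1][:577] if b.shape==a.shape else a); print(a.shape,b.shape)
E
python3 - <<'E'
import cv2
a=cv2.imread('pics/c12.png'); print(a.shape); s=min(1,780/a.shape[1]); cv2.imwrite('pics/c13.png',cv2.resize(a,None,fx=s,fy=s))
E
```

```text
t 29.9 pos [ 0.4365 -0.0657  0.1911] q [ 3.980e-02  9.992e-01 -6.000e-04 -6.000e-04] F [-0.28  0.12 -0.04] op 0.606
side hook_grip [(0.65, [0.436, -0.267, 0.039]), (0.5, [0.593, 0.041, 0.124])]
side hook_bend [(0.79, [0.559, -0.272, 0.041])]
side tray_yellow_front [(0.72, [0.733, -0.411, 0.06]), (0.65, [0.594, 0.043, 0.125])]
side ammonite_center [(0.58, [0.666, 0.041, 0.084])]
side tray_white1_hole [(0.9, [0.68, -0.07, 0.098]), (0.73, [0.585, 0.23, 0.01])]
side nodule_center [(0.74, [0.588, 0.234, 0.009])]
side jar_center [(0.64, [0.687, 0.153, 0.098]), (0.58, [0.42, 0.255, 0.04])]
top hook_grip [(0.22, [0.676, -0.072, 0.099])]
top hook_bend [(0.67, [0.558, -0.275, 0.041]), (0.33, [0.595, 0.048, 0.099])]
top tray_yellow_front [(0.79, [0.732, -0.412, 0.062]), (0.6, [0.594, 0.05, 0.128]), (0.27, [0.665, 0.045, 0.084])]
top ammonite_center [(0.91, [0.665, 0.044, 0.086])]
top tray_white1_hole [(0.62, [0.674, -0.073, 0.098])]
top nodule_center [(0.89, [0.586, 0.23, 0.016])]
top jar_center [(0.72, [0.421, 0.254, 0.035])]
(578, 495, 3) (578, 495, 3)
(577, 990, 3)
```

View pics/c13.png

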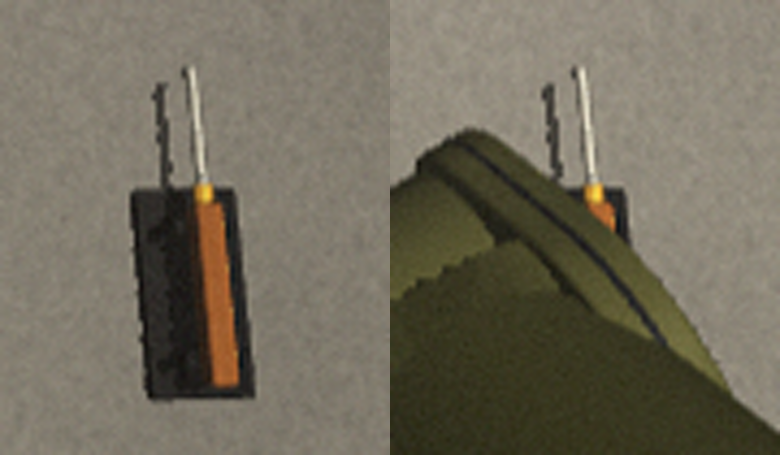

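View pics/side12.png

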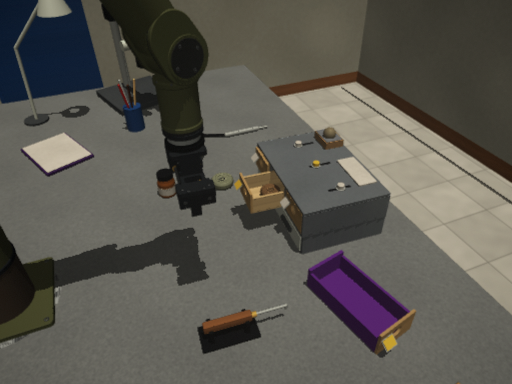

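View pics/top12.png

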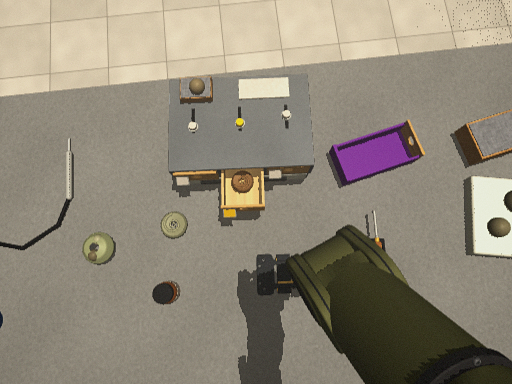

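The hook lies in the rest as before (side (228,322), bend (287,307)), the tray is out, and the other loose things are where they were. Handing in.

Run:
```python
from h import *
st(); print(r.finish_job())
```

```text
t 30.7 pos [ 0.437  -0.064   0.1914] q [0.0389 0.9992 0.     0.    ] F [0.03 0.49 0.7 ] op 0.606
the job is handed in; nothing more can be done
None
```

I pulled the yellow-tagged tray in the middle bay out to its stop with the hook. I then unhooked, laid the hook back on its rest, and handed in at 30.7 s. The loose purple look-alike was left alone.

- **Pull:** The drag was about 3 N. At TCP x ≈ 0.473 the tray stopped moving and the force rose to about 9 N, well under 25 N. That is about 89 mm out, which agrees with where I measured the yellow stop screw.
- **Tray:** The ammonite looked undisturbed in the top pictures before and after unhooking. The tray front stayed at x ≈ 0.592–0.594 as the hook came out.
- **Hook:** It was pressed down into the saddles (about +4 N vertical) before release, at the pose where I picked it up to within about 1 mm. The before and after pictures match. The arm hid most of the handle in the last top view, so the side view is what confirmed it.
- **Everything else:** The other objects I re-measured (nodule, jar and a white tray) were within a few mm of where they started. I did not re-measure the pale specimen or the other white tray, but neither looked moved in the pictures.

No check failed. The trained networks kept ranking the purple tray as the yellow one, so I picked the tray from the pictures instead. The hook also showed about 2 mm lower in the side camera than the arm's pose implied, so I allowed for that when inserting it.

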